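# Offer the finned insert up to the free pocket

### The arm

A 7-joint arm with a two-finger parallel gripper is mounted at the origin on the work surface. World frame = base frame: x ahead of the robot, y to its left, z up, the work surface at z = 0. Lengths are in m, angles in rad, forces in N, time in s.
With the tool pointing down it reaches from about 0.4 to 0.85 m from the base axis. Payload 10.4 kg.
Tool frame: the origin (TCP) lies at the very end of the fingers, on their centre line; the grasp point (between the pads) lies 19 mm behind it; z points along the fingers, y is the line along which they close (so a half turn about z gives the same grasp; the last joint's range is limited). The gripper opens to 85 mm and grips with 20 to 120 N. Pads are 22 mm wide; open, the fingers measure 114 mm over their backs; the gripper's body (76 mm by 85 mm) begins 54 mm behind the grasp point. The pads swing forward as they close: fully open they stand 13 mm farther back than shut.
Start: joints at [-1.126, 0.332, -0.065, 1.46, 0.022, 1.35, -0.088], TCP at [0.282, 0.558, 0.203] pointing down, gripper open.
Joint ranges: [-2.6, 2.6], [-0.5, 2.12], [-1.47, 1.34], [0.16, 2.42], [-1.27, 4.41], [0.06, 2.06], [-2.6, 2.6]. Speed limits (rad/s): [2.22, 2.22, 2.79, 2.79, 3.14, 3.14, 3.14].

### API

Orientations are given as a unit quaternion [x, y, z, w].
In Python, from workcell import * gives the robot as it stands. The module is installed in compiled form; this text tells all that it offers.
- The arm moves only by the tool carry_out, never from a script. Its argument "motion" is a list of rows, each an object with "xyz": the shift along the tool's x, y, z in m, a list of three; "angular": the turn, a rotation vector about the tool's x, y, z in degrees, a list of three. A call has 1 to 12 rows; each row is the pose to reach, as a shift and turn from the pose commanded when the call began, along the tool's axes at that moment; what a row does not reach only later rows make up. A row lasts 1/10 s, in which the tool goes at most 50 mm and 8.59 degrees, less where a joint would pass 70% of its speed; a pose out of reach is approached as far as the arm can. A call with a gripper value outside its range is refused whole. "hand" is the opening, from 0 (shut) to 1 (fully open), set as the call begins (left out, the last holds). The fingers move at their own pace and stop on an object; "grip_force" is the grip in N (left out, the last holds). Time passes only in rows, so rows that repeat a pose let the fingers close. It gives the time, the measured TCP pose, the force, the opening and the grip force at its end, in the units of the state.
- get_obs(): the state, without advancing time (a new reading comes with each control period).
- camera(name): name is "side" or "top" or "wrist"; returns a dict with "img" (420x560x3 uint8, red, green, blue), "fx", "fy", "cx", "cy" (pixels), "extrinsics" (4x4, takes a point from camera to world coordinates). Camera axes: x right, y up, looking along -z (the intrinsics and any distortion apply to the point x, -y, -z); pixel columns grow to the right and rows downward; lengths in m; the calibration is good to about 2 mm. A picture is of the moment at which its call begins. There is no depth.
- hand_in(): hands the job in; it is judged then, once.
The state is a dict: "clock": time; "joint_pos": joint angles; "joint_velocities": joint speeds; "tau": joint torques, N m; "position": TCP position; "ee_rot": TCP orientation; "ft_force": force on the tool from outside, world axes, zero at the start; "torque": the same for the moment, N m; "grip_width": opening from 0.0 (shut) to 1.0 (fully open); "grasp_force": force on a finger pad.
Only numpy, scipy, OpenCV 4.12 (cv2) and the standard library are available. Lean on these libraries where they do the work, as an engineer would, in place of code of your own. Each camera call takes 0.05 s, during which the arm holds its last target. There are 200 camera calls.

### The job

Two of the three pockets in the die block already have their finned aluminium insert; the third insert stands on the bench on the other side of the grey sheet-metal guard. Pick it up, carry it over the top of the guard, and hold it upright over the empty pocket, centred and square to it so that it could go straight in, with its foot about 1 cm above the block and not touching it. Finish while still holding it there, for a check of the fit by eye: do not lower it in or let go, do not touch the guard or the block, and leave everything else where it is.

Things in the scene. Friction and masses are not known exactly. Their poses are not given: they have to be found in the camera images.
- insert: Loose finned aluminium insert, about 0.12 kg, standing on the bench. Foot 40 x 26 mm (x, y), 14 mm tall; flange 46 x 32 mm up to 20 mm; five cross fins (each 4 mm in x, 30 mm in y, 9.5 mm apart) up to 50 mm: grip across the 30 mm (along y) by the fin ends, 20 to 50 mm up. Origin: centre of its underside; x along its length, z up. A half turn about z makes no difference.
- fitted_a: One of the two inserts already fitted. Same shape as insert; loose, seated in one of the three pockets (which one varies) with its flange on the block, same yaw as the plate; fins stand 36 mm above the block. Origin at the centre of its underside, 14 mm below the block's top.
- fitted_b: The other insert already fitted. Same shape as insert; loose, seated in one of the three pockets (which one varies) with its flange on the block, same yaw as the plate; fins stand 36 mm above the block. Origin at the centre of its underside, 14 mm below the block's top.
- plate: Fixed die block: steel, 226 x 66 mm, top 40 mm above the bench, on an aluminium base plate 270 x 110 x 12 mm. Three equal pockets in a row along its x, 75 mm apart, each 42 x 28 mm (x, y), 16 mm deep with a dark pad on the floor. Origin at the centre of the base plate's underside; x along the row and along the pockets' long sides.
- pocket_1 (a point): Centre of the mouth of the first pocket, at the level of the block's top face, at x = -75 mm of the plate; z up.
- pocket_2 (a point): The same for the middle pocket, at x = 0 of the plate.
- pocket_3 (a point): The same for the third pocket, at x = +75 mm of the plate.
- guard: Fixed grey sheet-metal guard between insert and die block: upright sheet 300 mm long (its x), 4 mm thick, 100 mm tall, with a flat foot 30 mm wide towards its -y (the die block). Origin on the bench at the centre of the sheet's lower edge.
- round_part: A round finned aluminium part, 40 mm across and 38 mm tall, standing about 95 mm from the insert beyond one end of it. Not to be moved. Origin at the centre of its underside.
- vee_block: A steel block 36 x 40 x 36 mm with a groove in its top, about 95 mm from the insert beyond its other end. Not to be moved. Origin at the centre of its underside.
- oil_bottle: White plastic bottle, 52 mm across and 140 mm tall, at the left. Not to be moved. Origin at the centre of its underside.
- driver: Screwdriver lying on the bench at the right. Not to be moved. Origin within its length, on its underside.
- bearing: Steel bearing ring, 48 mm across and 14 mm tall, at the left beside the bottle. Not to be moved. Origin at the centre of its underside.
- cup: Grey plastic cup, 76 mm across and 85 mm tall, at the right beyond the die block. Not to be moved. Origin at the centre of its underside.
Things that resemble listed ones, but are neither listed nor needed, are in the scene too. What is shaped like the insert but pink or purple is not meant. Leave any orange look-alike of the fitted_a alone.

How it is judged:
On the way:
1. the insert passes over the guard with its foot above the guard's top edge (height (world z) of insert above 0.1 m and y of insert in the frame of guard between -0.05 and 0.05 m and x of insert in the frame of guard between -0.16 and 0.16 m), for 0.04 s.
At the end, for the whole second after the job is handed in: The fingers hold the insert still and upright (4 degrees) over the empty pocket: within 5 mm of its centre, square within 5 degrees (either way round), underside 3 to 18 mm above the block, touching nothing else. Fitted inserts within 6 mm, other things within 20 mm of their start (((horizontal distance between insert and pocket_1 below 0.005 m and z of insert in the frame of pocket_1 between 0.003 and 0.018 m) or (horizontal distance between insert and pocket_2 below 0.005 m and z of insert in the frame of pocket_2 between 0.003 and 0.018 m) or (horizontal distance between insert and pocket_3 below 0.005 m and z of insert in the frame of pocket_3 between 0.003 and 0.018 m)) and angle between the x axis of insert and the x axis of plate, either way round below 0.09 rad and angle between insert's own z axis and vertical below 0.07 rad and contact force between insert and the fingers above 1 N and contact force between insert and plate below 0.1 N and contact force between insert and fitted_a below 0.1 N and contact force between insert and fitted_b below 0.1 N and linear speed of insert below 0.02 m/s and distance of each of round_part, vee_block, oil_bottle, driver, bearing, cup from where it was at the start of the episode below 0.02 m and distance of each of fitted_a, fitted_b from where it was at the start of the episode below 0.006 m); the arm keeps its last pose, push and grip.
It fails at once if the guard is touched (contact force between guard and insert above 0.5 N or contact force between guard and the arm above 0.5 N or contact force between guard and the fingers above 0.5 N).
It fails at once if the die block is touched (contact force between plate and insert above 0.5 N or contact force between plate and the arm above 0.5 N or contact force between plate and the fingers above 0.5 N).
It fails at once if a fitted insert is moved (distance of any of fitted_a, fitted_b from where it was at the start of the episode above 0.006 m).
It fails at once if a bystander is moved (distance of any of round_part, vee_block, oil_bottle, driver, bearing, cup from where it was at the start of the episode above 0.02 m).
It also fails if it takes over 40 s, if anything falls off the work surface, if the arm or the gripper's body presses on something with over 40 N, if the wrist force passes 120 N, or if a joint passes its speed limit or range.

## Working session

There is one attempt and no reset: what is moved stays moved. The work goes in short steps, Python scripts to look and compute and a tool call to move; the robot and the scene stay as the last step left them, time stands still between calls to the robot, and variables do not carry over. Pictures are saved under pics/ and viewed, at most 10 in all, crops included, and the job is handed in when it is done.

Besides the shell and the picture viewer there is one more tool, called after "Request:" by a JSON object that holds its "name" and its "arguments", one argument or row to a line. carry_out: Moves the arm, as the interface text tells. Its arguments: {"type":"object","properties":{"motion":{"type":"array"},"hand":{"type":"number"},"grip_force":{"type":"number"}},"required":["motion"]}

```bash
mkdir -p pics
cat > h.py <<'E'
from workcell import *
import numpy as np, cv2
from scipy.spatial.transform import Rotation as R
def ray(c,u,v):
    E=np.array(c["extrinsics"]); d=E[:3,:3]@np.array([(u-c["cx"])/c["fx"],-(v-c["cy"])/c["fy"],-1.]); return E[:3,3],d
def onz(c,u,v,z):
    o,d=ray(c,u,v); return o+d*(z-o[2])/d[2]
def proj(c,p):
    E=np.array(c["extrinsics"]); q=E[:3,:3].T@(np.array(p)-E[:3,3]); return np.array([c["cx"]+c["fx"]*q[0]/-q[2], c["cy"]+c["fy"]*q[1]/q[2]])
def tri(a,b):
    A=[];B=[]
    M=np.zeros((3,3));r=np.zeros(3)
    for o,d in (a,b):
        d=d/np.linalg.norm(d);P=np.eye(3)-np.outer(d,d);M+=P;r+=P@o
    p=np.linalg.solve(M,r); return p
def save(c,n): cv2.imwrite("pics/"+n,cv2.cvtColor(c["img"],cv2.COLOR_RGB2BGR))
E
python3 - <<'E'
from h import *
import pickle
C={}
for n in("top","side","wrist"):
    c=camera(n);C[n]=c;save(c,n+"0.png");print(n,c["fx"],c["fy"],c["cx"],c["cy"],[k for k in c]);print(np.round(c["extrinsics"],3))
pickle.dump(C,open("c0.pkl","wb"))
o=get_obs();print({k:np.round(v,3) for k,v in o.items()})
E
```

```text
top 398.8587903485166 398.8587903485166 280.44615951760744 211.36061090392545 ['img', 'fx', 'fy', 'cx', 'cy', 'extrinsics']
[[-0.003  0.994 -0.109  0.458]
 [-1.    -0.005 -0.017  0.006]
 [-0.017  0.109  0.994  1.004]
 [ 0.     0.     0.     1.   ]]
side 510.1848644565784 510.1848644565784 274.99971848268643 213.18094802309255 ['img', 'fx', 'fy', 'cx', 'cy', 'extrinsics']
[[ 0.789  0.329 -0.519 -0.091]
 [-0.615  0.449 -0.649 -0.785]
 [ 0.02   0.831  0.557  0.735]
 [ 0.     0.     0.     1.   ]]
wrist 373.77634995305414 373.77634995305414 277.5699524517147 209.82195435433312 ['img', 'fx', 'fy', 'cx', 'cy', 'extrinsics']
[[ 0.451 -0.862 -0.233  0.222]
 [ 0.893  0.435  0.119  0.588]
 [-0.001 -0.262  0.965  0.372]
 [ 0.     0.     0.     1.   ]]
{'clock': np.float64(0.15), 'joint_pos': array([-1.126,  0.333, -0.065,  1.461,  0.022,  1.35 , -0.089]), 'joint_velocities': array([-0.   , -0.003, -0.002, -0.002,  0.001, -0.   ,  0.001]), 'tau': array([ 0.0000e+00, -6.2583e+01,  4.9000e-02, -3.9185e+01,  1.6000e-02,
        8.0000e-03, -0.0000e+00]), 'position': array([0.282, 0.558, 0.203]), 'ee_rot': array([ 0.232,  0.973, -0.001, -0.   ]), 'ft_force': array([ 0.017, -0.642, -0.147]), 'torque': array([ 0.011,  0.011, -0.001]), 'grasp_force': np.float64(0.0), 'grip_width': np.float64(1.003)}
```

View pics/top0.png

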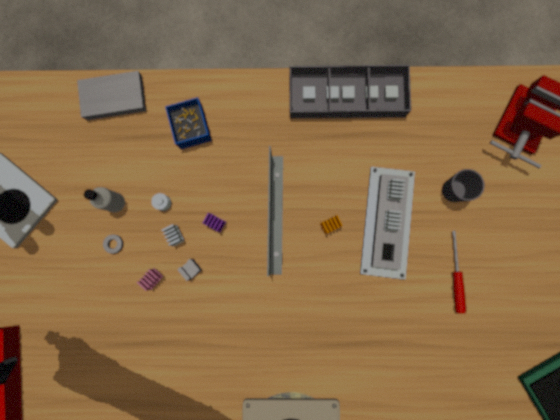

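View pics/side0.png

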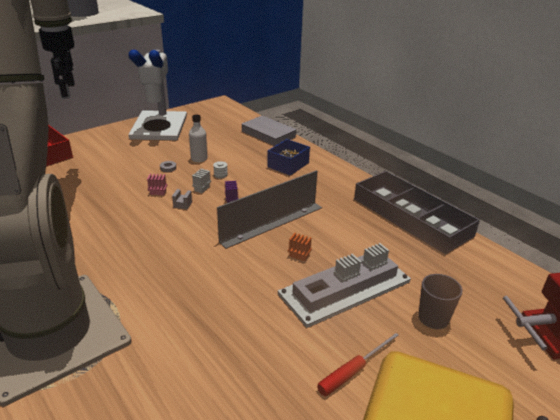

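The top view shows the silver insert at (172,236), with the pink (150,280), purple (214,223) and orange (331,225) look-alikes around it. The round part is at (161,202) and the vee block at (190,270). The guard is at (275,213). In the die block, the fitted inserts are at (396,189) and (393,220) and the empty pocket at (388,252). In the side view the insert is at (201,180) and the empty pocket at (318,287). Only the silver part at (172,236) is uncoloured, five-finned and between the round part and the vee block. I'll confirm this in a crop.

Run:
```python
from h import *
import pickle
C=pickle.load(open("c0.pkl","rb"));t=C["top"];s=C["side"]
a=cv2.resize(t["img"][195:295,120:240],None,fx=3.3,fy=3.3,interpolation=cv2.INTER_CUBIC)
a2=cv2.resize(t["img"][160:285,350:425],(198,330),interpolation=cv2.INTER_CUBIC)
b=cv2.resize(s["img"][150:215,140:250],None,fx=3.6,fy=3.6,interpolation=cv2.INTER_CUBIC)
b2=cv2.resize(s["img"][235:325,275:415],None,fx=2.6,fy=2.6,interpolation=cv2.INTER_CUBIC)
W=np.zeros((575,780,3),np.uint8)
for im,y,x in((a,0,0),(a2,0,400),(b,335,0),(b2,335,400)): 
    h,w=im.shape[:2];h=min(h,575-y);w=min(w,780-x);W[y:y+h,x:x+w]=im[:h,:w]
cv2.imwrite("pics/crop1.png",W[...,::-1])
for n,u,v,z in(("ins",172,236,.05),("round",161,202,.04),("vee",190,270,.036),("pocket",388,252,.04),("fa",393,220,.076),("fb",396,189,.076),("g1",272,152,.1),("g2",270,274,.1),("orange",331,225,.04),("purple",214,223,.05),("pink",150,280,.05)): print(n,onz(t,u,v,z).round(3))
print(tri(ray(t,172,236),ray(s,201,178)).round(3),tri(ray(t,388,252),ray(s,318,287)).round(3))
w=C["wrist"];print(proj(w,onz(t,172,236,.05)))
```

```text
ins [0.504 0.283 0.05 ]
round [0.588 0.315 0.04 ]
vee [0.422 0.241 0.036]
pocket [ 0.464 -0.235  0.04 ]
fa [ 0.538 -0.24   0.076]
fb [ 0.611 -0.249  0.076]
g1 [0.695 0.041 0.1  ]
g2 [0.415 0.045 0.1  ]
orange [ 0.529 -0.1    0.04 ]
purple [0.535 0.182 0.05 ]
pink [0.4   0.333 0.05 ]
[0.505 0.287 0.035] [ 0.464 -0.235  0.038]
[146.64215569 474.07998366]
```

View pics/crop1.png

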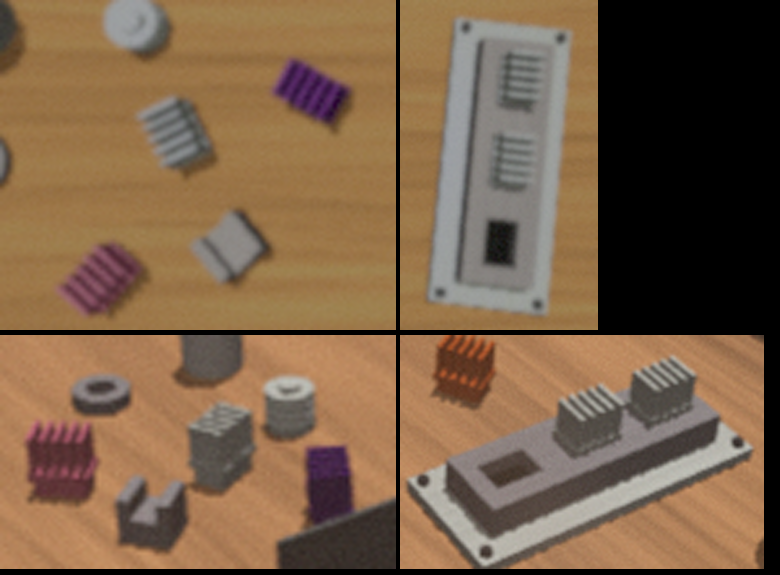

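The crop confirms it: the silver five-finned part (top 172,236; side 201,180) stands between the round part and the vee block. The empty pocket is at (388,252), and the rest are coloured decoys. Next I move the wrist camera above the insert.

Request:
{"name": "carry_out", "arguments": {
  "motion": [
    {"xyz":[-0.04,-0.018,-0.005],"angular":[0,0,-6]},
    {"xyz":[-0.08,-0.036,-0.01],"angular":[0,0,-12]},
    {"xyz":[-0.12,-0.054,-0.015],"angular":[0,0,-18]},
    {"xyz":[-0.16,-0.071,-0.02],"angular":[0,0,-24]},
    {"xyz":[-0.2,-0.089,-0.025],"angular":[0,0,-30]},
    {"xyz":[-0.24,-0.107,-0.03],"angular":[0,0,-36]},
    {"xyz":[-0.28,-0.125,-0.035],"angular":[0,0,-42]},
    {"xyz":[-0.322,-0.143,-0.04],"angular":[0,0,-48]},
    {"xyz":[-0.322,-0.143,-0.04],"angular":[0,0,-48]},
    {"xyz":[-0.322,-0.143,-0.04],"angular":[0,0,-48]},
    {"xyz":[-0.322,-0.143,-0.04],"angular":[0,0,-48]}
  ],
  "hand": 1
}}

```text
clock: 1.25
position: [0.5039, 0.2861, 0.2429]
ee_rot: [-0.184, 0.983, 0.0, -0.0]
ft_force: [-0.2, 1.1, -0.5]
grip_width: 0.998
grasp_force: 0.0
```

Run:
```python
from h import *
import pickle
c=camera("wrist");o=get_obs();pickle.dump((c,o),open("w1.pkl","wb"));save(c,"w1.png")
print(o["clock"],o["position"],o["ee_rot"],o["joint_pos"].round(2));print(np.round(c["extrinsics"],3),proj(c,(.505,.285,.05)))
```

```text
1.3 [0.50373931 0.28636469 0.24289486] [-1.84655742e-01  9.82803192e-01  1.78249890e-04 -3.32692191e-04] [-0.64  0.21  0.06  1.53 -0.01  1.4   1.36]
[[-0.363 -0.9   -0.243  0.441]
 [ 0.932 -0.35  -0.095  0.262]
 [ 0.    -0.261  0.965  0.412]
 [ 0.     0.     0.     1.   ]] [275.50641679 180.15128385]
```

View pics/w1.png

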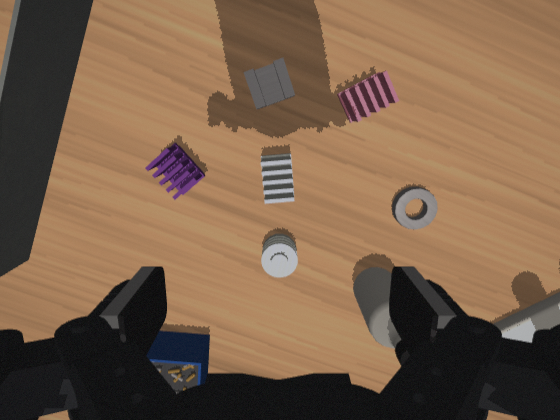

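The wrist picture shows the insert's five fin tops at about (278,178), nearly aligned with the image rows. The vee block is at (270,83), the round part at (280,260) and the purple and pink decoys to either side. I'll measure the fin tops now, then again from a lower pose to get height.

```bash
cat > m.py <<'E'
from h import *
def fins(c,x0,x1,y0,y1,thr=150):
    im=c["img"][y0:y1,x0:x1];hsv=cv2.cvtColor(im,cv2.COLOR_RGB2HSV)
    m=((hsv[...,1]<60)&(hsv[...,2]>thr)).astype(np.uint8)
    n,l,st,ce=cv2.connectedComponentsWithStats(m)
    out=[]
    for i in range(1,n):
        if st[i,4]<40: continue
        p=np.argwhere(l==i)[:,::-1].astype(np.float32)
        r=cv2.minAreaRect(p); b=cv2.boxPoints(r)+[x0,y0]
        out.append((ce[i]+[x0,y0],r[1],b,p+[x0,y0]))
    return out
E
python3 - <<'E'
from m import *
import pickle
c,o=pickle.load(open("w1.pkl","rb"))
F=fins(c,255,300,148,208)
for ce,s,b,p in F: 
    w=np.array([onz(c,u,v,.05)[:2] for u,v in p]); vv=np.linalg.svd(w-w.mean(0))[2][0]
    print(ce.round(1),np.round(s,1),onz(c,*ce,.05).round(4),np.degrees(np.arctan2(vv[1],vv[0])).round(1))
print(c["img"][148:208,277].tolist())
E
```

```text
[276.1 162.4] [ 6.9 31.4] [0.4885 0.2793 0.05  ] -63.9
[276.9 172. ] [ 7. 31.] [0.497  0.2834 0.05  ] -64.8
[276.9 181.5] [ 5.1 30.2] [0.5058 0.2868 0.05  ] -63.6
[278.2 190.8] [ 4.2 30.3] [0.514  0.2913 0.05  ] -63.8
[278.7 200.3] [ 4.1 30.1] [0.5229 0.2953 0.05  ] -64.1
[[107, 81, 60], [106, 81, 59], [107, 82, 61], [107, 81, 58], [111, 85, 63], [109, 83, 61], [99, 90, 80], [111, 111, 106], [101, 101, 97], [79, 79, 76], [71, 73, 69], [71, 70, 67], [113, 114, 115], [167, 169, 175], [182, 184, 192], [182, 184, 192], [161, 164, 166], [117, 118, 116], [81, 82, 77], [70, 71, 68], [70, 72, 68], [72, 73, 69], [157, 159, 165], [182, 184, 192], [181, 183, 191], [182, 184, 192], [138, 140, 143], [86, 87, 84], [70, 70, 67], [69, 68, 66], [70, 70, 68], [91, 92, 90], [162, 164, 169], [182, 184, 192], [181, 184, 191], [163, 165, 171], [107, 110, 110], [72, 71, 69], [71, 71, 69], [72, 73, 69], [70, 70, 67], [136, 137, 140], [173, 176, 183], [182, 184, 192], [182, 184, 192], [124, 125, 128], [71, 72, 68], [72, 73, 70], [70, 71, 67], [72, 71, 68], [111, 113, 113], [166, 168, 175], [183, 185, 193], [182, 184, 192], [177, 165, 160], [167, 135, 109], [162, 123, 88], [163, 123, 89], [160, 122, 88], [165, 125, 90]]
```

The fin spacing comes out at 9.48 mm against 9.5 stated, so the 50 mm height fits. The insert is at (0.5056, 0.2872) with yaw about 25.5°. Next I go partway down and look again.

Request:
{"name": "carry_out", "arguments": {
  "motion": [
    {"xyz":[-0.002,0,0.03],"angular":[0,0,-4.6]},
    {"xyz":[-0.002,0,0.06],"angular":[0,0,-4.6]},
    {"xyz":[-0.002,0,0.09],"angular":[0,0,-4.6]},
    {"xyz":[-0.002,0,0.1],"angular":[0,0,-4.6]},
    {"xyz":[-0.002,0,0.1],"angular":[0,0,-4.6]},
    {"xyz":[-0.002,0,0.1],"angular":[0,0,-4.6]}
  ]
}}

```text
clock: 1.9
position: [0.5069, 0.2866, 0.1446]
ee_rot: [-0.224, 0.975, 0.0, 0.001]
ft_force: [-0.1, -0.0, 1.3]
grip_width: 1.0
grasp_force: 0.0
```

Run:
```python
from m import *
import pickle
c0,o0=pickle.load(open("w1.pkl","rb"))
c=camera("wrist");o=get_obs();pickle.dump((c,o),open("w2.pkl","wb"));save(c,"w2.png")
print(o["clock"],o["position"],o["ee_rot"])
q=proj(c,(.5056,.2872,.05)).astype(int);print(q)
F0=fins(c0,255,300,148,208)
for ce,s,b,p in fins(c,q[0]-35,q[0]+40,q[1]-52,q[1]+52):
    w=np.array([onz(c,u,v,.05)[:2] for u,v in p]); vv=np.linalg.svd(w-w.mean(0))[2][0]
    x=onz(c,*ce,.05); k=np.argmin([np.linalg.norm(onz(c0,*f[0],.05)-x) for f in F0])
    print(ce.round(1),np.round(s,1),x.round(4),np.degrees(np.arctan2(vv[1],vv[0])).round(1),tri(ray(c,*ce),ray(c0,*F0[k][0])).round(4))
```

```text
1.95 [0.50725965 0.28662241 0.14501091] [-2.23411294e-01  9.74723453e-01  5.03483455e-04  1.15334192e-03]
[278 202]
[277.9 190.1] [ 5.2 40.1] [0.4974 0.283  0.05  ] -63.9 [0.4972 0.2832 0.0498]
[278.  202.1] [ 5. 40.] [0.5053 0.2869 0.05  ] 115.9 [0.5063 0.2872 0.0462]
[277.9 215. ] [ 5. 40.] [0.5142 0.2911 0.05  ] 116.0 [0.5142 0.2913 0.0495]
[277.4 227.2] [ 5. 40.] [0.5227 0.2949 0.05  ] 116.8 [0.524  0.2956 0.0453]
```

View pics/w2.png

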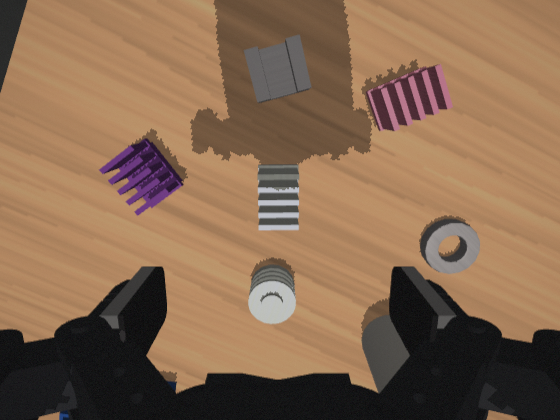

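The second view puts the fin tops at (278,190–227), triangulated to z ≈ 0.045–0.050 m, and the yaw is aligned. Now I descend.

Request:
{"name": "carry_out", "arguments": {
  "motion": [
    {"xyz":[0.001,0.001,0.03],"angular":[0,0,0]},
    {"xyz":[0.001,0.001,0.06],"angular":[0,0,0]},
    {"xyz":[0.001,0.001,0.09],"angular":[0,0,0]},
    {"xyz":[0.001,0.001,0.105],"angular":[0,0,0]},
    {"xyz":[0.001,0.001,0.115],"angular":[0,0,0]},
    {"xyz":[0.001,0.001,0.12],"angular":[0,0,0]},
    {"xyz":[0.001,0.001,0.12],"angular":[0,0,0]},
    {"xyz":[0.001,0.001,0.12],"angular":[0,0,0]}
  ]
}}

```text
clock: 2.75
position: [0.506, 0.2867, 0.0244]
ee_rot: [-0.223, 0.975, 0.0, 0.001]
ft_force: [0.6, -0.1, 0.3]
grip_width: 1.001
grasp_force: 0.0
```

Request:
{"name": "carry_out", "arguments": {
  "motion": [
    {"xyz":[0,0,0.003],"angular":[0,0,0]},
    {"xyz":[0,0,0.003],"angular":[0,0,0]}
  ]
}}

```text
clock: 2.95
position: [0.5054, 0.2863, 0.0204]
ee_rot: [-0.223, 0.975, 0.0, 0.0]
ft_force: [-0.0, 0.3, 1.0]
grip_width: 1.002
grasp_force: 0.0
```

Request:
{"name": "carry_out", "arguments": {
  "motion": [
    {"xyz":[0,0,0],"angular":[0,0,0]},
    {"xyz":[0,0,0],"angular":[0,0,0]},
    {"xyz":[0,0,0],"angular":[0,0,0]},
    {"xyz":[0,0,0],"angular":[0,0,0]},
    {"xyz":[0,0,0],"angular":[0,0,0]},
    {"xyz":[0,0,0],"angular":[0,0,0]},
    {"xyz":[0,0,0],"angular":[0,0,0]},
    {"xyz":[0,0,0],"angular":[0,0,0]},
    {"xyz":[0,0,0],"angular":[0,0,0]},
    {"xyz":[0,0,0],"angular":[0,0,0]}
  ],
  "hand": 0,
  "grip_force": 50
}}

```text
clock: 3.95
position: [0.5054, 0.2863, 0.0207]
ee_rot: [-0.223, 0.975, 0.0, 0.0]
ft_force: [-1.2, -1.2, 5.1]
grip_width: 0.268
grasp_force: 48.7
```

Opening reads 0.268 (perhaps nonlinear) with 48.7 N on the pad. I'll lift a little and check.

Request:
{"name": "carry_out", "arguments": {
  "motion": [
    {"xyz":[0,0,-0.01],"angular":[0,0,0]},
    {"xyz":[0,0,-0.03],"angular":[0,0,0]},
    {"xyz":[0,0,-0.06],"angular":[0,0,0]},
    {"xyz":[0,0,-0.1],"angular":[0,0,0]},
    {"xyz":[0,0,-0.14],"angular":[0,0,0]},
    {"xyz":[0,0,-0.17],"angular":[0,0,0]},
    {"xyz":[0,0,-0.18],"angular":[0,0,0]},
    {"xyz":[0,0,-0.18],"angular":[0,0,0]},
    {"xyz":[0,0,-0.18],"angular":[0,0,0]}
  ]
}}

```text
clock: 4.85
position: [0.5048, 0.286, 0.1991]
ee_rot: [-0.223, 0.975, -0.0, -0.001]
ft_force: [0.5, -0.5, -0.7]
grip_width: -0.001
grasp_force: 0.0
```

Run:
```python
from h import *
import pickle
c=camera("wrist");s=camera("side");t=camera("top");o=get_obs();pickle.dump((c,s,t,o),open("w3.pkl","wb"))
print(o["clock"],o["position"],o["ee_rot"],o["grip_width"],o["grasp_force"])
p=o["position"];u,v=proj(s,p).astype(int);print(u,v,proj(t,p),proj(c,p))
a=s["img"][max(v-55,0):v+45,max(u-60,0):u+60]
W=np.hstack([cv2.resize(c["img"],(440,330)),cv2.resize(a,(360,330),interpolation=cv2.INTER_CUBIC)])
cv2.imwrite("pics/w3.png",W[...,::-1])
```

```text
5.0 [0.50459617 0.28584353 0.19860675] [-2.23264681e-01  9.74757022e-01 -4.39564114e-04 -1.19891376e-03] -0.0005644073930908165 0.0
197 122 [149.51472747 232.19999802] [276.27316973 251.48303676]
```

View pics/w3.png

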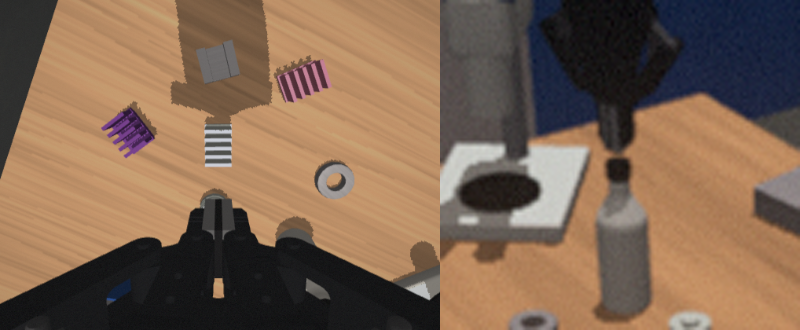

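The grasp failed. The fingers are shut and the insert is still standing at about (277,184) in the wrist image, apparently undisturbed. I'll re-measure it and recheck the height.

Run:
```python
from m import *
import pickle
c,s,t,o=pickle.load(open("w3.pkl","rb"))
c0,o0=pickle.load(open("w1.pkl","rb"));c2,o2=pickle.load(open("w2.pkl","rb"))
q=proj(c,(.5056,.2872,.05)).astype(int);print(q)
for ce,S,b,p in fins(c,q[0]-30,q[0]+35,q[1]-40,q[1]+36,130):
    w=np.array([onz(c,u,v,.05)[:2] for u,v in p]); vv=np.linalg.svd(w-w.mean(0))[2][0]
    print(ce.round(1),np.round(S,1),onz(c,*ce,.05).round(4),np.degrees(np.arctan2(vv[1],vv[0])).round(1))
a=pickle.load(open("c0.pkl","rb"))["side"]
u,v=201,180
W=np.hstack([cv2.resize(i["img"][v-45:v+35,u-45:u+45],(396,352),interpolation=cv2.INTER_CUBIC) for i in(a,s)])
cv2.imwrite("pics/w4.png",W[...,::-1])
print("moved px",[(n,int((np.abs(i.astype(int)-j)>40).sum())) for n,i,j in(("side",a["img"][v-40:v+30,u-40:u+40],s["img"][v-40:v+30,u-40:u+40]),)])
```

```text
[277 190]
[276.7 167.3] [ 7. 34.] [0.488  0.2777 0.05  ] 115.6
[277.1 178.1] [ 7. 34.] [0.4963 0.282  0.05  ] 115.5
[277.3 189.1] [ 8. 34.] [0.5049 0.2864 0.05  ] -64.4
[277.5 199.1] [ 6. 33.] [0.5129 0.2904 0.05  ] 115.9
[277.4 210. ] [ 4. 33.] [0.5218 0.2947 0.05  ] 116.0
moved px [('side', 1035)]
```

View pics/w4.png

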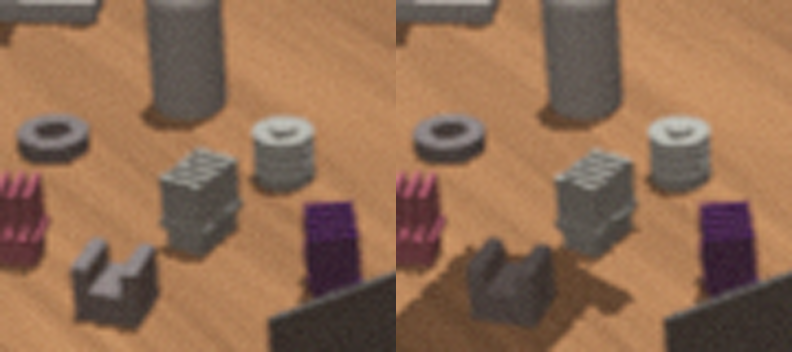

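The insert is upright and unmoved in both crops; the vee block is only in the arm's shadow. The fingertips probably caught the flange (5 N upward) and tilted the pads. I'll open and regrip about 4 mm higher with less force.

Request:
{"name": "carry_out", "arguments": {
  "motion": [
    {"xyz":[0,0,0],"angular":[0,0,0]},
    {"xyz":[0,0,0],"angular":[0,0,0]},
    {"xyz":[0,0,0],"angular":[0,0,0]},
    {"xyz":[0,0,0],"angular":[0,0,0]},
    {"xyz":[0,0,0.04],"angular":[0,0,0]},
    {"xyz":[0,0,0.08],"angular":[0,0,0]},
    {"xyz":[0,0,0.12],"angular":[0,0,0]},
    {"xyz":[0,0,0.15],"angular":[0,0,0]},
    {"xyz":[0,0,0.17],"angular":[0,0,0]},
    {"xyz":[0,0,0.174],"angular":[0,0,0]},
    {"xyz":[0,0,0.174],"angular":[0,0,0]},
    {"xyz":[0,0,0.174],"angular":[0,0,0]}
  ],
  "hand": 1
}}

```text
clock: 6.2
position: [0.5061, 0.2868, 0.0276]
ee_rot: [-0.223, 0.975, 0.0, 0.001]
ft_force: [-0.6, -0.2, 0.7]
grip_width: 1.002
grasp_force: 0.0
```

Request:
{"name": "carry_out", "arguments": {
  "motion": [
    {"xyz":[0,0,0],"angular":[0,0,0]},
    {"xyz":[0,0,0],"angular":[0,0,0]},
    {"xyz":[0,0,0],"angular":[0,0,0]},
    {"xyz":[0,0,0],"angular":[0,0,0]},
    {"xyz":[0,0,0],"angular":[0,0,0]},
    {"xyz":[0,0,0],"angular":[0,0,0]},
    {"xyz":[0,0,0],"angular":[0,0,0]},
    {"xyz":[0,0,0],"angular":[0,0,0]}
  ],
  "hand": 0,
  "grip_force": 25
}}

```text
clock: 7.0
position: [0.5053, 0.2862, 0.0262]
ee_rot: [-0.223, 0.975, 0.0, -0.0]
ft_force: [-0.4, -0.6, -0.3]
grip_width: 0.001
grasp_force: 0.0
```

Fully shut with no contact, so I need to see what's there.

Run:
```python
from h import *
import pickle
c=camera("wrist");s=camera("side");o=get_obs();pickle.dump((c,s,o),open("w5.pkl","wb"))
p=o["position"];print(p,proj(s,p),proj(c,p))
u,v=201,170
W=np.hstack([cv2.resize(c["img"],(440,330)),cv2.resize(s["img"][v-50:v+50,u-50:u+50],(340,330),interpolation=cv2.INTER_CUBIC)])
cv2.imwrite("pics/w5.png",W[...,::-1])
```

```text
[0.50527366 0.28621593 0.0262008 ] [201.36125038 180.86069505] [276.25988901 252.35373512]
```

View pics/w5.png

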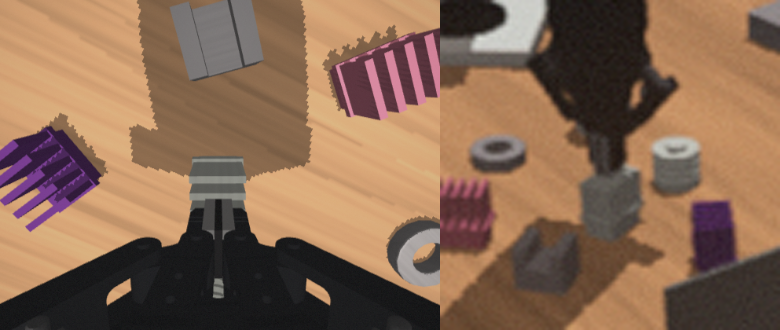

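The fingers are shut on top of the fins. In the side crop the tips end at about pixel (200,172), while the reported TCP projects to (201,181). So the real fingertips stand higher than the reported TCP. I'll quantify that from the images.

Run:
```python
from h import *
import pickle
c3,s3,t3,o3=pickle.load(open("w3.pkl","rb"));c5,s5,o5=pickle.load(open("w5.pkl","rb"))
for s,o in((s3,o3),(s5,o5)):
    p=o["position"].copy();u,v=proj(s,p)
    z=p[2]
    print("TCP px",(u,v),"px for +10..+40mm",[proj(s,p+[0,0,d]).round(1).tolist() for d in(.01,.02,.03,.04)])
    g=s["img"][int(v)-30:int(v)+10,int(u)-4:int(u)+5].max(2);print((np.arange(int(v)-30,int(v)+10)).tolist());print(g.mean(1).astype(int).tolist())
c=c3;p=o3["position"];print([proj(c,p+[0,0,d]).round(0).tolist() for d in(0,.01,.02,.03)])
print(c["img"][225:300:3,277].max(1).tolist())
```

```text
TCP px (np.float64(197.11484470245762), np.float64(122.51295048495842)) px for +10..+40mm [[196.9, 118.9], [196.6, 115.2], [196.3, 111.4], [196.1, 107.7]]
[92, 93, 94, 95, 96, 97, 98, 99, 100, 101, 102, 103, 104, 105, 106, 107, 108, 109, 110, 111, 112, 113, 114, 115, 116, 117, 118, 119, 120, 121, 122, 123, 124, 125, 126, 127, 128, 129, 130, 131]
[24, 25, 25, 25, 27, 26, 28, 34, 38, 44, 47, 46, 41, 43, 45, 43, 46, 52, 64, 86, 114, 141, 137, 77, 59, 52, 55, 55, 61, 76, 101, 118, 115, 112, 113, 120, 128, 131, 136, 144]
TCP px (np.float64(201.36125038453747), np.float64(180.86069505128418)) px for +10..+40mm [[201.1, 177.7], [200.9, 174.5], [200.7, 171.3], [200.5, 168.0]]
[150, 151, 152, 153, 154, 155, 156, 157, 158, 159, 160, 161, 162, 163, 164, 165, 166, 167, 168, 169, 170, 171, 172, 173, 174, 175, 176, 177, 178, 179, 180, 181, 182, 183, 184, 185, 186, 187, 188, 189]
[39, 37, 38, 37, 40, 38, 41, 40, 40, 40, 44, 51, 57, 55, 58, 55, 53, 54, 55, 61, 66, 68, 80, 85, 94, 94, 90, 88, 85, 83, 84, 84, 85, 86, 86, 86, 87, 85, 82, 82]
[[276.0, 251.0], [276.0, 260.0], [276.0, 268.0], [276.0, 279.0]]
[197, 188, 192, 192, 181, 184, 102, 97, 107, 91, 22, 20, 21, 26, 20, 19, 21, 21, 21, 23, 21, 20, 19, 30, 30]
```

Both side views put the real tips about 26–29 mm above the reported TCP. This agrees with the two grips, where 0.0207 barely pinched the fin tops and 0.026 missed. So the TCP has to read about −0.004 for the tips to sit just above the flange. I open and descend in steps, watching the force.

Request:
{"name": "carry_out", "arguments": {
  "motion": [
    {"xyz":[0,0,-0.01],"angular":[0,0,0]},
    {"xyz":[0,0,-0.01],"angular":[0,0,0]},
    {"xyz":[0,0,-0.01],"angular":[0,0,0]},
    {"xyz":[0,0,-0.01],"angular":[0,0,0]},
    {"xyz":[0,0,-0.01],"angular":[0,0,0]},
    {"xyz":[0,0,-0.01],"angular":[0,0,0]},
    {"xyz":[0,0,0],"angular":[0,0,0]},
    {"xyz":[0,0,0.01],"angular":[0,0,0]},
    {"xyz":[0,0,0.018],"angular":[0,0,0]},
    {"xyz":[0,0,0.024],"angular":[0,0,0]},
    {"xyz":[0,0,0.024],"angular":[0,0,0]}
  ],
  "hand": 1
}}

```text
clock: 8.2
position: [0.5046, 0.2858, 0.0009]
ee_rot: [-0.223, 0.975, -0.0, -0.001]
ft_force: [-1.0, 0.0, 0.4]
grip_width: 1.0
grasp_force: 0.0
```

Request:
{"name": "carry_out", "arguments": {
  "motion": [
    {"xyz":[0,0,0.003],"angular":[0,0,0]},
    {"xyz":[0,0,0.006],"angular":[0,0,0]},
    {"xyz":[0,0,0.006],"angular":[0,0,0]}
  ]
}}

```text
clock: 8.5
position: [0.5052, 0.2862, -0.004]
ee_rot: [-0.223, 0.975, 0.0, -0.0]
ft_force: [0.1, 1.0, 0.3]
grip_width: 1.0
grasp_force: 0.0
```

Request:
{"name": "carry_out", "arguments": {
  "motion": [
    {"xyz":[0,0,0],"angular":[0,0,0]},
    {"xyz":[0,0,0],"angular":[0,0,0]},
    {"xyz":[0,0,0],"angular":[0,0,0]},
    {"xyz":[0,0,0],"angular":[0,0,0]},
    {"xyz":[0,0,0],"angular":[0,0,0]},
    {"xyz":[0,0,0],"angular":[0,0,0]},
    {"xyz":[0,0,0],"angular":[0,0,0]},
    {"xyz":[0,0,0],"angular":[0,0,0]}
  ],
  "hand": 0,
  "grip_force": 40
}}

```text
clock: 9.3
position: [0.5055, 0.2864, -0.0035]
ee_rot: [-0.223, 0.975, 0.0, 0.0]
ft_force: [-1.4, -0.3, 3.6]
grip_width: 0.348
grasp_force: 40.1
```

The opening of 0.348 corresponds to about 30 mm, which is a proper grip. Now I lift.

Request:
{"name": "carry_out", "arguments": {
  "motion": [
    {"xyz":[0,0,-0.005],"angular":[0,0,0]},
    {"xyz":[0,0,-0.015],"angular":[0,0,0]},
    {"xyz":[0,0,-0.035],"angular":[0,0,0]},
    {"xyz":[0,0,-0.065],"angular":[0,0,0]},
    {"xyz":[0,0,-0.1],"angular":[0,0,0]},
    {"xyz":[0,0,-0.135],"angular":[0,0,0]},
    {"xyz":[0,0,-0.165],"angular":[0,0,0]},
    {"xyz":[0,0,-0.185],"angular":[0,0,0]},
    {"xyz":[0,0,-0.195],"angular":[0,0,0]},
    {"xyz":[0,0,-0.2],"angular":[0,0,0]},
    {"xyz":[0,0,-0.2],"angular":[0,0,0]}
  ]
}}

```text
clock: 10.4
position: [0.5051, 0.2862, 0.196]
ee_rot: [-0.223, 0.975, -0.0, -0.0]
ft_force: [0.3, -0.2, -1.0]
grip_width: 0.342
grasp_force: 39.6
```

Run:
```python
from h import *
import pickle
C=pickle.load(open("c0.pkl","rb"));t=C["top"];s=C["side"]
c=camera("wrist");o=get_obs();save(c,"w6.png");print(o["position"],o["ee_rot"],o["grip_width"],o["grasp_force"])
# pocket & plate from the first top view
def big(m,x0,y0,x1,y1):
    M=np.zeros_like(m);M[y0:y1,x0:x1]=m[y0:y1,x0:x1]
    n,l,st,ce=cv2.connectedComponentsWithStats(M.astype(np.uint8));i=1+st[1:,4].argmax();return l==i,ce[i]
g=t["img"].max(2)
m,ce=big(g<65,375,238,402,265);r=cv2.minAreaRect(np.argwhere(m)[:,::-1].astype(np.float32));print("pocket top px",ce,r)
sat=cv2.cvtColor(t["img"],cv2.COLOR_RGB2HSV)[...,1]
m2,ce2=big(sat<70,350,160,425,285);ct=max(cv2.findContours(m2.astype(np.uint8),0,1)[0],key=cv2.contourArea);r2=cv2.minAreaRect(ct);b=cv2.boxPoints(r2)
w=np.array([onz(t,*q,.012) for q in b]);print("plate",r2,w.round(4).tolist(),"c",w.mean(0).round(4))
gs=s["img"].max(2)
sub=s["img"][275:300,300:335].max(2);ms,cs=big(gs<75,300,277,335,298);print("pocket side",cs,ms.sum())
print("pocket",onz(t,*ce,.04).round(4),tri(ray(t,*ce),ray(s,*cs)).round(4))
```

```text
[0.50491745 0.28601884 0.19532685] [-2.23218932e-01  9.74768144e-01 -1.87758463e-04 -5.82027200e-04] 0.3394502170677926 39.647528529167175
pocket top px [387.575  251.5625] ((387.5860595703125, 251.5532989501953), (10.140003204345703, 15.481611251831055), 5.194429397583008)
plate ((387.52679443359375, 222.60015869140625), (45.97684097290039, 109.21319580078125), 5.572197437286377) [[0.4091, -0.17, 0.012], [0.6802, -0.2034, 0.012], [0.6679, -0.3177, 0.012], [0.398, -0.2812, 0.012]] c [ 0.5388 -0.2431  0.012 ]
pocket side [316.57627119 288.06779661] 59
pocket [ 0.4651 -0.2337  0.04  ] [ 0.4641 -0.2343  0.0345]
```

It is held firmly. The pocket is at about (0.465, −0.234) with plate yaw about −7°. I carry the insert over the guard at height and stop 40 mm beyond the pocket in x, so the wrist camera can see the pocket.

Request:
{"name": "carry_out", "arguments": {
  "motion": [
    {"xyz":[0.011,-0.023,0],"angular":[0,0,1.6]},
    {"xyz":[0.029,-0.061,0],"angular":[0,0,4.3]},
    {"xyz":[0.05,-0.103,0],"angular":[0,0,7.2]},
    {"xyz":[0.07,-0.145,0],"angular":[0,0,10.2]},
    {"xyz":[0.09,-0.187,0],"angular":[0,0,13.1]},
    {"xyz":[0.111,-0.229,0],"angular":[0,0,16.1]},
    {"xyz":[0.131,-0.271,0],"angular":[0,0,19]},
    {"xyz":[0.151,-0.314,0],"angular":[0,0,22]},
    {"xyz":[0.172,-0.356,0],"angular":[0,0,24.9]},
    {"xyz":[0.192,-0.398,0],"angular":[0,0,27.9]},
    {"xyz":[0.21,-0.435,0],"angular":[0,0,30.5]},
    {"xyz":[0.226,-0.468,0],"angular":[0,0,32.8]}
  ]
}}

```text
clock: 11.65
position: [0.5043, -0.2357, 0.195]
ee_rot: [0.063, 0.998, -0.0, -0.001]
ft_force: [0.6, 0.4, -1.1]
grip_width: 0.341
grasp_force: 39.7
```

Request:
{"name": "carry_out", "arguments": {
  "motion": [
    {"xyz":[0,0,0],"angular":[0,0,0]},
    {"xyz":[0,0,0],"angular":[0,0,0]},
    {"xyz":[0,0,0],"angular":[0,0,0]}
  ]
}}

```text
clock: 11.95
position: [0.5054, -0.2321, 0.1953]
ee_rot: [0.06, 0.998, 0.0, -0.001]
ft_force: [0.1, -0.4, -1.0]
grip_width: 0.34
grasp_force: 39.8
```

Run:
```python
from h import *
import pickle
c=camera("wrist");o=get_obs();save(c,"w7.png");pickle.dump((c,o),open("w7.pkl","wb"));print(o["clock"],o["position"],o["ee_rot"],o["grip_width"],o["grasp_force"],proj(c,(.465,-.234,.04)))
```

```text
12.0 [ 0.50561336 -0.2319329   0.19556073] [ 5.99324175e-02  9.98202261e-01  3.79120892e-04 -4.56791448e-04] 0.342688317979744 39.82299014925957 [269.62639775 141.82122348]
```

View pics/w7.png

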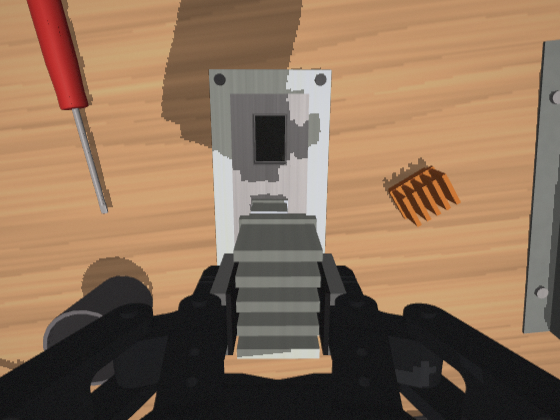

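The picture shows the held insert upright between the fingers (columns 237–322). The pocket mouth is at (253–286, 113–163), one fitted insert peeks out at (268,203), and the orange decoy at (425,193) is clear. Now I refine the pocket centre and yaw.

```bash
cat > pk.py <<'E'
from h import *
def pocket(c,z=.04):
    u0,v0=proj(c,(.465,-.234,.04)).astype(int)
    g=cv2.GaussianBlur(c["img"],(3,3),0).max(2); M=np.zeros_like(g)
    a=slice(v0-45,v0+45);b=slice(u0-35,u0+35); M[a,b]=(g[a,b]<45)
    n,l,st,ce=cv2.connectedComponentsWithStats(M);i=1+st[1:,4].argmax()
    ct=max(cv2.findContours((l==i).astype(np.uint8),0,1)[0],key=cv2.contourArea)
    r=cv2.minAreaRect(ct);B=cv2.boxPoints(r)
    w=np.array([onz(c,*q,z) for q in B])
    e=[w[1]-w[0],w[2]-w[1]];L=max(e,key=np.linalg.norm);L=L*np.sign(L[0])
    return np.array(r[0]),r[1],w.mean(0),[np.linalg.norm(x).round(4) for x in e],np.degrees(np.arctan2(L[1],L[0]))
E
python3 - <<'E'
from pk import *
import pickle
c,o=pickle.load(open("w7.pkl","rb"))
for z in(.024,.04): print(pocket(c,z))
g=c["img"].max(2)
print(g[139,242:300].tolist());print(g[102:175,270].tolist())
# block edges / fins
print("edges row225",c["img"][225,225:335].max(1).tolist());print("row250",c["img"][250,225:335].max(1).tolist())
E
```

```text
(array([270., 138.]), (44.0, 28.0), array([ 0.46326543, -0.23375911,  0.024     ]), [np.float64(0.0247), np.float64(0.0389)], np.float64(-6.622743056506655))
(array([270., 138.]), (44.0, 28.0), array([ 0.46211627, -0.23331352,  0.04      ]), [np.float64(0.0236), np.float64(0.037)], np.float64(-6.622743056506721))
[106, 105, 105, 105, 106, 108, 106, 106, 107, 108, 97, 75, 81, 52, 30, 26, 22, 27, 28, 26, 30, 25, 27, 25, 23, 27, 29, 29, 30, 27, 25, 27, 29, 27, 27, 29, 28, 27, 28, 26, 27, 27, 44, 91, 86, 99, 103, 101, 104, 106, 106, 105, 105, 107, 106, 105, 104, 106]
[106, 105, 106, 106, 106, 105, 106, 104, 106, 107, 105, 94, 94, 68, 37, 28, 27, 28, 28, 28, 30, 27, 22, 28, 26, 28, 27, 27, 28, 30, 29, 28, 28, 27, 28, 30, 24, 30, 29, 28, 27, 24, 28, 31, 28, 28, 26, 27, 25, 24, 26, 28, 24, 27, 32, 27, 27, 27, 28, 82, 77, 62, 83, 97, 101, 103, 102, 102, 103, 103, 101, 102, 101]
edges row225 [212, 212, 213, 212, 212, 213, 212, 213, 211, 180, 179, 174, 176, 179, 129, 120, 89, 85, 85, 85, 84, 84, 83, 81, 82, 82, 82, 84, 83, 83, 83, 84, 84, 84, 82, 84, 83, 83, 83, 83, 83, 84, 85, 83, 83, 84, 83, 84, 83, 84, 85, 85, 84, 84, 85, 82, 82, 83, 80, 81, 82, 83, 83, 84, 82, 82, 82, 82, 82, 79, 83, 80, 83, 82, 84, 84, 84, 83, 83, 83, 81, 82, 83, 84, 84, 82, 86, 86, 85, 100, 131, 170, 213, 215, 216, 214, 215, 216, 214, 212, 203, 194, 192, 191, 192, 191, 191, 191, 190, 191]
row250 [211, 212, 212, 213, 213, 212, 212, 214, 158, 106, 102, 101, 100, 99, 99, 99, 100, 99, 97, 99, 100, 100, 99, 98, 100, 100, 99, 100, 101, 100, 101, 100, 99, 98, 100, 99, 99, 108, 109, 109, 109, 108, 108, 107, 108, 109, 109, 109, 110, 110, 110, 112, 111, 107, 107, 108, 107, 108, 107, 105, 106, 108, 107, 109, 108, 109, 111, 110, 108, 108, 106, 107, 107, 109, 106, 107, 107, 110, 109, 108, 110, 109, 109, 108, 109, 109, 107, 107, 108, 108, 108, 106, 107, 108, 110, 109, 110, 129, 208, 205, 207, 207, 206, 206, 206, 208, 207, 206, 206, 207]
```

The mouth spans about 252–285.5 × 112.5–164.5 px, which is 28 × 43 mm at z = 0.04, so size and height agree. Yaw is −6.6° and the tool stands at −6.9°. I take a second wrist view lower and nearer.

Request:
{"name": "carry_out", "arguments": {
  "motion": [
    {"xyz":[0.003,-0.002,0.015],"angular":[0,0,0]},
    {"xyz":[0.008,-0.005,0.035],"angular":[0,0,0]},
    {"xyz":[0.01,-0.007,0.05],"angular":[0,0,0]},
    {"xyz":[0.01,-0.007,0.055],"angular":[0,0,0]},
    {"xyz":[0.01,-0.007,0.055],"angular":[0,0,0]},
    {"xyz":[0.01,-0.007,0.055],"angular":[0,0,0]}
  ]
}}

```text
clock: 12.6
position: [0.4954, -0.2387, 0.1419]
ee_rot: [0.061, 0.998, 0.0, 0.0]
ft_force: [0.9, 0.3, -1.1]
grip_width: 0.343
grasp_force: 39.8
```

Run:
```python
from pk import *
import pickle
c7,o7=pickle.load(open("w7.pkl","rb"))
c=camera("wrist");o=get_obs();save(c,"w8.png");pickle.dump((c,o),open("w8.pkl","wb"));print(o["clock"],o["position"],o["ee_rot"],o["grip_width"],o["grasp_force"])
P=pocket(c);print(P)
u,v=P[0].astype(int);g=c["img"].max(2);print(v,u-35,g[v,u-35:u+35].tolist());print(u,v-45,g[v-45:v+50,u].tolist())
print("tri",tri(ray(c,*P[0]),ray(c7,*pocket(c7)[0])).round(4), "w7 mouth",onz(c7,269,138.3,.04).round(4))
```

```text
12.65 [ 0.49546754 -0.23892334  0.14206419] [ 6.06447904e-02  9.98159177e-01 -4.89010620e-05  6.81405146e-04] 0.34415299656245973 39.81029346585274
(array([278.5, 154.5]), (51.0, 33.0), array([ 0.46093346, -0.23390872,  0.04      ]), [np.float64(0.0234), np.float64(0.0367)], np.float64(-6.219689505765796))
154 243 [107, 107, 106, 104, 105, 104, 106, 105, 106, 108, 109, 106, 107, 104, 106, 98, 86, 70, 87, 34, 28, 27, 28, 27, 28, 28, 24, 27, 29, 25, 26, 26, 25, 22, 25, 29, 29, 30, 26, 26, 28, 26, 29, 32, 29, 27, 27, 29, 27, 27, 30, 29, 27, 82, 69, 79, 89, 102, 103, 101, 102, 105, 106, 102, 103, 103, 105, 105, 104, 102]
278 109 [105, 105, 106, 105, 105, 105, 106, 106, 106, 105, 103, 103, 105, 104, 104, 105, 103, 106, 91, 67, 40, 27, 27, 29, 27, 27, 28, 24, 30, 28, 27, 28, 28, 29, 27, 20, 26, 29, 28, 27, 26, 28, 30, 28, 30, 29, 29, 26, 28, 28, 28, 27, 30, 25, 30, 27, 24, 26, 27, 28, 27, 28, 29, 26, 31, 28, 26, 27, 26, 29, 29, 24, 55, 69, 70, 66, 63, 83, 94, 99, 101, 101, 99, 99, 100, 99, 102, 98, 100, 100, 102, 100, 99, 100, 99]
tri [ 0.4638 -0.2341  0.0132] w7 mouth [ 0.462  -0.2342  0.04  ]
```

The second view puts the mouth centre at (278.8,156.5) px, giving (0.4624, −0.2337) at z = 0.04. The first view gave (0.4620, −0.2342), so the block height is consistent. I move over it and down to about 25 mm above the block.

Request:
{"name": "carry_out", "arguments": {
  "motion": [
    {"xyz":[0.01,0,0.005],"angular":[0,0,0]},
    {"xyz":[0.025,0.001,0.015],"angular":[0,0,0]},
    {"xyz":[0.033,0.001,0.035],"angular":[0,0,0]},
    {"xyz":[0.033,0.001,0.055],"angular":[0,0,0]},
    {"xyz":[0.033,0.001,0.07],"angular":[0,0,0]},
    {"xyz":[0.033,0.001,0.076],"angular":[0,0,0]},
    {"xyz":[0.033,0.001,0.076],"angular":[0,0,0]},
    {"xyz":[0.033,0.001,0.076],"angular":[0,0,0]}
  ]
}}

```text
clock: 13.45
position: [0.4624, -0.2344, 0.0659]
ee_rot: [0.061, 0.998, -0.0, 0.0]
ft_force: [0.7, -0.5, -1.1]
grip_width: 0.343
grasp_force: 39.8
```

Run:
```python
from h import *
P=[];Q=[]
for i in range(4):
    s=camera("side");o=get_obs();P.append(o["position"]);Q.append(o["ee_rot"])
print(np.mean(P,0).round(4),np.mean(Q,0).round(4),o["clock"],o["grip_width"],o["ft_force"])
t=camera("top");save(s,"s9.png");save(t,"t9.png")
p=np.mean(P,0)
W=np.hstack([cv2.resize(s["img"][220:325,270:400],(495,400),interpolation=cv2.INTER_CUBIC),cv2.resize(t["img"][165:285,350:425],(250,400),interpolation=cv2.INTER_CUBIC)])
cv2.imwrite("pics/f9.png",W[...,::-1])
# expected side pixels of the foot's lower corners if the insert is where TCP says
a=np.radians(-6.9);ex=np.array([np.cos(a),np.sin(a),0]);ey=np.array([-np.sin(a),np.cos(a),0])
b=np.array([p[0],p[1],p[2]+.004])
print([((proj(s,b+ex*i*.02+ey*j*.013)-[270,220])*[495/130,400/105]).round(0).tolist() for i in(-1,1) for j in(-1,1)])
```

```text
[ 0.4625 -0.2344  0.066 ] [ 6.110e-02  9.981e-01 -1.000e-04  7.000e-04] 13.65 0.3405876316523517 [ 0.1227162  -0.14769882 -1.87598126]
[[165.0, 237.0], [137.0, 208.0], [228.0, 211.0], [199.0, 183.0]]
```

View pics/f9.png

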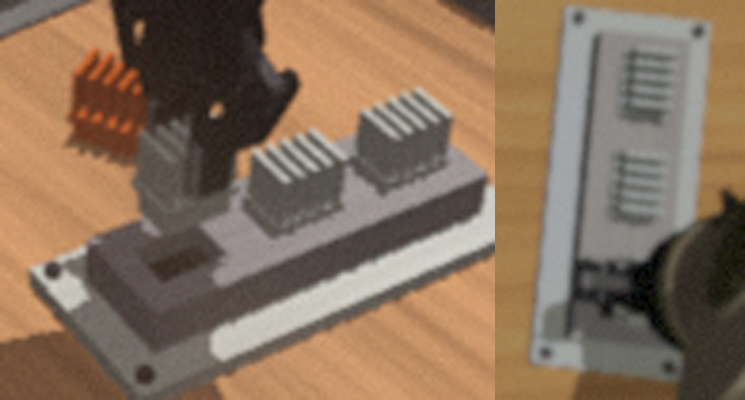

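The crop shows the insert upright above the pocket. Its lower foot corners are at about (163,235) and (137,205), where the tool pose predicts them (165,237 and 137,208). One numeric check remains of the pocket mouth in the original side view against wrist (0.4624) and top (0.465).

Run:
```python
from h import *
import pickle
C=pickle.load(open("c0.pkl","rb"));s=C["side"];t=C["top"]
for name,c,(x0,y0,x1,y1) in(("side",s,(298,274,340,302)),("top",t,(374,236,402,268))):
    k=4;g=cv2.resize(cv2.GaussianBlur(c["img"],(3,3),0)[y0:y1,x0:x1].max(2),None,fx=k,fy=k,interpolation=cv2.INTER_CUBIC)
    med=np.percentile(g,70);
    for f in(.6,.75,.85):
        m=(g<med*f).astype(np.uint8);n,l,st,ce=cv2.connectedComponentsWithStats(m);i=l[g.shape[0]//2,g.shape[1]//2]
        if i==0: print("none");continue
        ct=cv2.findContours((l==i).astype(np.uint8),0,1)[0][0];r=cv2.minAreaRect(ct)
        M=cv2.moments(ct);q=(np.array([M["m10"]/M["m00"],M["m01"]/M["m00"]])+.5)/k-.5+[x0,y0]
        print(name,f,q.round(2),st[i].tolist(),onz(c,*q,.04).round(4))
    a=np.radians(-6.6);ex=np.array([np.cos(a),np.sin(a),0]);ey=np.array([-np.sin(a),np.cos(a),0])
    for ctr in((.4624,-.234,.04),(.465,-.234,.04)):
        pr=np.array([proj(c,np.array(ctr)+ex*i*.021+ey*j*.014) for i in(-1,1) for j in(-1,1)]);b=((pr-[x0,y0]+.5)*k)
        print(" pred centre",proj(c,ctr).round(2),"box",b.min(0).round(0),(b.max(0)-b.min(0)).round(0))
```

```text
side 0.6 [316.76 286.37] [38, 27, 78, 48, 2033] [ 0.4623 -0.2344  0.04  ]
side 0.75 [316.75 286.  ] [31, 22, 91, 56, 2962] [ 0.463  -0.2336  0.04  ]
side 0.85 [316.76 285.93] [29, 20, 97, 60, 3477] [ 0.4631 -0.2334  0.04  ]
 pred centre [316.68 286.24] box [27. 21.] [100.  61.]
 pred centre [317.64 285.72] box [31. 19.] [100.  60.]
top 0.6 [387.56 251.6 ] [32, 30, 49, 69, 2873] [ 0.465  -0.2337  0.04  ]
top 0.75 [387.61 251.68] [30, 27, 53, 75, 3460] [ 0.4648 -0.2338  0.04  ]
top 0.85 [387.64 251.68] [27, 25, 59, 79, 3996] [ 0.4648 -0.2339  0.04  ]
 pred centre [387.72 252.68] box [30. 31.] [53. 75.]
 pred centre [387.69 251.59] box [30. 27.] [53. 75.]
```

All three cameras agree within 2.5 mm, averaging (0.4633, −0.2338). Now a small nudge and the final descent to about 10 mm above the block.

Request:
{"name": "carry_out", "arguments": {
  "motion": [
    {"xyz":[-0.001,0.001,0.005],"angular":[0,0,0]},
    {"xyz":[-0.001,0.001,0.012],"angular":[0,0,0]},
    {"xyz":[-0.001,0.001,0.017],"angular":[0,0,0]},
    {"xyz":[-0.001,0.001,0.019],"angular":[0,0,0]},
    {"xyz":[-0.001,0.001,0.019],"angular":[0,0,0]},
    {"xyz":[-0.001,0.001,0.019],"angular":[0,0,0]},
    {"xyz":[-0.001,0.001,0.019],"angular":[0,0,0]},
    {"xyz":[-0.001,0.001,0.019],"angular":[0,0,0]}
  ]
}}

```text
clock: 14.5
position: [0.4633, -0.2334, 0.0464]
ee_rot: [0.061, 0.998, 0.0, 0.0]
ft_force: [-0.2, -0.6, -2.1]
grip_width: 0.346
grasp_force: 39.8
```

Run:
```python
from h import *
s=camera("side");P=[];Q=[]
for i in range(4):
    camera("wrist");o=get_obs();P.append(o["position"]);Q.append(o["ee_rot"])
p=np.mean(P,0);q=np.mean(Q,0);r=R.from_quat(q)
ey=r.apply([0,1,0]);print(p.round(4),"insert yaw",np.degrees(np.arctan2(ey[1],ey[0]))-90,"tilt",np.degrees(np.arccos(-r.apply([0,0,1])[2])),o["grip_width"],o["grasp_force"],o["ft_force"].round(1),o["clock"])
# lowest foot corner (near -x,-y): predicted px and vertical brightness profile
a=np.radians(-6.9);ex=np.array([np.cos(a),np.sin(a),0]);eyy=np.array([-np.sin(a),np.cos(a),0])
k=proj(s,p+[0,0,.004]-ex*.02-eyy*.013);print(k.round(1));u,v=k.astype(int);print(v-8,s["img"][v-8:v+9,u-2:u+3].max(2).tolist())
```

```text
[ 0.4632 -0.2333  0.0463] insert yaw -7.00130384643731 tilt 0.01257707583682287 0.3416508608166505 39.8294372856617 [ 0.2 -0.4 -0.9] 14.75
[312.6 289.2]
281 [[96, 101, 107, 99, 99], [90, 99, 100, 105, 101], [94, 90, 96, 97, 99], [95, 91, 94, 94, 98], [91, 91, 92, 95, 90], [88, 92, 94, 94, 100], [87, 86, 92, 95, 94], [70, 76, 78, 90, 85], [62, 58, 65, 70, 64], [60, 56, 57, 61, 60], [69, 61, 56, 55, 57], [87, 70, 57, 63, 61], [93, 87, 71, 72, 76], [93, 94, 94, 89, 93], [95, 100, 96, 97, 96], [91, 94, 96, 94, 88], [99, 94, 96, 97, 97]]
```

The foot corner is where predicted (row ~288.5 vs 289.2), tilt is about 0°, and yaw is −7.0° against the pocket's −6.6°. The grip is steady at 40 N with no contact force. I hand in.

```bash
python3 -c "from workcell import *; print(hand_in())"
```

```text
the job is handed in; nothing more can be done
None
```

The insert is held upright about 10 mm above the empty pocket, by measurement within 1–2 mm of its centre and half a degree of square, carried over the guard with no sign of contact, and the job is handed in (no verdict came back).

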